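# Unstack a levelling-foot kit onto its chill blocks

### The arm

A 7-joint arm with a two-finger parallel gripper is mounted at the origin on the work surface; the furniture and walls round the work are solid. World frame = base frame: x ahead of the robot, y to its left, z up, the work surface at z = 0. Lengths are in m, angles in rad, forces in N, time in s.
With the tool pointing down it reaches from about 0.35 to 0.9 m from the base axis. Payload 19.9 kg.
Tool frame: the origin (TCP) lies on the front face of the gripper's body, between the roots of the fingers; the fingertips stand 97 mm ahead of it and the grasp point (between the pads) lies 78 mm ahead of it (env.tip_reach is the z of the fingertips in the tool frame, in m); z points along the fingers, y is the line along which they close (so a half turn about z gives the same grasp; the last joint's range is limited). The gripper opens to 94 mm and grips with 3 to 60 N. Pads are 16 mm wide; open, the fingers measure 119 mm over their backs; the gripper's body (75 mm by 177 mm) begins 78 mm behind the grasp point.
Start: joints at [-1.357, 0.417, -0.01, 1.614, 0.005, 1.111, -0.053], TCP at [0.158, 0.605, 0.303] pointing down, gripper open.
Joint ranges: [-2.81, 2.81], [-0.39, 2.02], [-1.27, 1.25], [0.06, 2.57], [-1.19, 4.33], [0.19, 2], [-2.82, 2.82]. Speed limits (rad/s): [1.89, 1.89, 2.39, 2.39, 3.01, 3.01, 3.01].

### API

Orientations are given as a unit quaternion [x, y, z, w].
In Python, from station import env gives the robot as it stands. Calls block until the motion is done:
- env.goto(position, orientation): joint-space move of the TCP to a pose.
- env.servo_line(position, orientation=None, rate=0.15): straight line of the TCP; orientation=None keeps the orientation; rate is the mean speed in m/s.
- env.goto_joints(angles): joint-space move.
- env.set_gripper(opening, strength=None): finger opening in m; strength is the grip in N (None keeps the last); returns when the fingers have stopped.
- env.sleep(seconds).
- env.solve_ik(position, orientation): joint angles nearest the present ones, or None.
- env.camera(name): name is "side" or "top"; returns a dict with "frame" (420x560x3 uint8, red, green, blue), "depth" (420x560 float32, m along the optical axis (not along the pixel's ray), 0 where there is no reading), "fx", "fy", "cx", "cy" (pixels), "k1" (the pictures are not rectified: a ray, as slopes to the right and down, at radius r is drawn at 1 + k1 r^2 times it, then the intrinsics apply), "R" (3x3) and "t" (3): a world point X has camera coordinates R X + t. Camera axes: x right, y down, z forward; pixel columns grow to the right and rows downward; lengths in m; the calibration is good to about 2 mm. A picture is of the moment at which its call begins.
A pose or a line that the arm cannot do raises env.Unreachable and nothing moves.
- env.finish_job(): hands the job in; it is judged then, once.
Readings, each from a call of its own:
- env.get_time_s(): time.
- env.get_joint_positions(): joint angles.
- env.get_dq(): joint speeds.
- env.get_joint_torque(): joint torques, N m.
- env.get_eef_pos(): TCP position.
- env.get_ee_rot(): TCP orientation.
- env.get_force(): force on the tool from outside, world axes, zero at the start.
- env.get_ft_torque(): the same for the moment, N m.
- env.get_opening(): finger opening in m.
- env.get_gripper_force(): force on a finger pad.
Only numpy, scipy, OpenCV 4.12 (cv2) and the standard library are available. Lean on these libraries where they do the work, as an engineer would, in place of code of your own. Each camera call takes 0.05 s, during which the arm holds its last target. There are 200 camera calls.

### The job

The parts of a levelling foot stand in one stack: nut, collar, square plate, base plate. Take the stack apart from the top down, one part at a time, and set each part down gently, flat and centred on the copper chill block of the same outline, with the square plate and the base plate lined up with the edges of their blocks. Leave the welding magnet and the tape measure where they stand.

Things in the scene. Friction and masses are not known exactly. Their poses are not given: they have to be found in the camera images.
- hex_nut: Plain steel hexagonal nut, top of the stack at the start: 24 mm across flats, 14 mm high, 16 mm through hole. Flats face its own x axis and every 60 degrees from it. Origin at the centre of its underside, z up.
- collar: Dark steel round collar, under the nut at the start: 40 mm outside diameter, 17 mm through hole, 14 mm high. Origin at the centre of its underside, z up.
- square_plate: Bare steel square plate 50 x 50 mm (along its own x and y), 9 mm thick, under the collar at the start. Origin at the centre of its underside, z up.
- base_plate: Steel rectangular base plate, 100 mm along its own x, 60 mm along y, 12 mm thick, a 9 mm hole near each corner; bottom of the stack, lying on the table at the start. Origin at the centre of its underside, z up.
- hex_block: Fixed copper chill block of hexagonal outline, 38 mm across flats, flat top 16 mm above the table. Place of the hex nut. Origin at the centre of its underside.
- round_block: Fixed copper chill block, round, 54 mm diameter, flat top 16 mm above the table. Place of the collar. Origin at the centre of its underside.
- square_block: Fixed copper chill block, square, 64 x 64 mm (along its own x and y), flat top 16 mm above the table. Place of the square plate. Origin at the centre of its underside.
- rect_block: Fixed copper chill block, rectangular, 116 mm along its own x, 76 mm along y, flat top 16 mm above the table. Place of the base plate. Origin at the centre of its underside.
- magnet: Bystander, loose: welding magnet of two grey steel plates standing upright, 24 x 46 mm, 66 mm high. Leave alone. Origin at the centre of its underside, z up.
- tape_measure: Bystander, loose: yellow and black tape measure standing on edge, 32 x 82 mm, 60 mm high. Leave alone. Origin at the centre of its underside, z up.
Not all that is in view belongs to the job. Several things have the shape of the base_plate; the one meant has the colours described above.

How it is judged:
By the outcome, as a careful person would: the job done as asked, in the order asked, and still so for the second after the job is handed in, with the robot touching nothing.
It also fails if it takes over 99 s, if anything falls off the work surface, if the arm or the gripper's body presses on something with over 40 N, if the wrist force passes 120 N, or if a joint passes its speed limit or range.

## Working session

There is one attempt and no reset: what is moved stays moved. The work goes in short steps, each a Python script; the robot and the scene stay as the last script left them, time stands still between calls to the robot, and variables do not carry over. Pictures are saved under pics/ and viewed, at most 14 in all, crops included, and the job is handed in when it is done.

```bash
mkdir -p pics; ls
python3 - <<'E'
from station import env
import cv2,pickle
for n in("top","side"):
    c=env.camera(n); pickle.dump(c,open(n+'0.pkl','wb'))
    cv2.imwrite(f'pics/{n}0.png',c['frame'][:,:,::-1])
    print(n,c['fx'],c['fy'],c['cx'],c['cy'],c['k1'],c['R'].tolist(),c['t'])
print(env.get_time_s(),env.get_ee_rot(),env.get_opening())
E
```

```text
pics
top 494.2533804487538 494.2533804487538 276.32095847391673 208.9759805347112 -0.040417460282121336 [[0.02218419717809673, -0.9996912066075138, -0.011196107679729362], [-0.9890885826074005, -0.02031473297697673, -0.14591465786464897], [0.14564215444453835, 0.014310941816907232, -0.9892338246304895]] [-0.06697338  0.60804184  1.22556629]
side 495.9851330623062 495.9851330623062 281.7508305897139 208.9151610067754 0.023823671033861973 [[0.9200413341631712, -0.3918198053688544, -0.0010879117450667132], [-0.24752056669065473, -0.5790520274881947, -0.7768090618208235], [0.30373921790968833, 0.7149657261593201, -0.629735260185649]] [-0.57546737  0.13602631  1.15531104]
0.1 [ 1.27533168e-01  9.91834153e-01 -5.49863807e-04 -3.25404733e-05] 0.09361188530515065
```

View pics/top0.png

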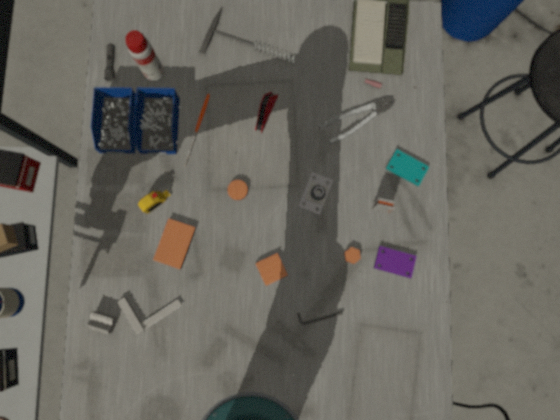

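View pics/side0.png

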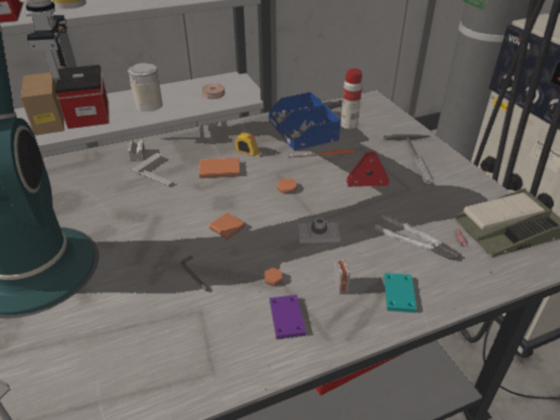

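```bash
cat > h.py <<'E'
import numpy as np,cv2,pickle
def cast(c,uv,z):
    uv=np.asarray(uv,float).reshape(-1,2)
    d=np.array([(uv[:,0]-c['cx'])/c['fx'],(uv[:,1]-c['cy'])/c['fy']]).T
    s=d.copy()
    for _ in range(6): s=d/(1+c['k1']*(s**2).sum(1,keepdims=True))
    r=np.c_[s,np.ones(len(s))]@c['R']; o=-c['R'].T@c['t']
    return (o+r*((z-o[2])/r[:,2])[:,None])[:,:2]
def proj(c,X):
    p=np.atleast_2d(X)@c['R'].T+c['t']; s=p[:,:2]/p[:,2:]
    s=s*(1+c['k1']*(s**2).sum(1,keepdims=True))
    return s*[c['fx'],c['fy']]+[c['cx'],c['cy']]
def rectify(c,cx,cy,half,z,ppm=4):
    """image resampled on plane z: columns = +x, rows = +y, ppm px/mm"""
    n=int(2*half*1000*ppm); g=(np.arange(n)+.5)/(1000*ppm)-half
    X,Y=np.meshgrid(cx+g,cy+g)
    uv=proj(c,np.c_[X.ravel(),Y.ravel(),np.full(X.size,z)]).astype(np.float32)
    return cv2.remap(c['frame'],uv[:,0].reshape(n,n),uv[:,1].reshape(n,n),cv2.INTER_CUBIC)
def rect(pts):
    (x,y),(w,h),a=cv2.minAreaRect((np.asarray(pts)*1000).astype(np.float32))
    if w<h: w,h,a=h,w,a+90
    return [round(v,1) for v in(x,y,w,h,(a+90)%180-90)]
E
python3 - <<'E'
from h import *
tops=pickle.load(open('top0.pkl','rb')),pickle.load(open('side0.pkl','rb'))
seeds=dict(hex=(353,255),round=(237,190),square=(271,268),rect=(175,243))
T=tops[0]
print('cams',[(-c['R'].T@c['t']).round(3) for c in tops])
tiles=[]
for k,s in seeds.items():
    p=cast(T,s,.016)[0]; print(k,p.round(3))
    row=[]
    for c in tops:
        im=rectify(c,*p,.09,.016,2)
        if c is T or 1: 
            f=im.astype(int); m=((f[...,0]-f[...,2]>45)).astype(np.uint8)
            m=cv2.morphologyEx(m,cv2.MORPH_OPEN,np.ones((5,5)))
            cs,_=cv2.findContours(m,cv2.RETR_EXTERNAL,cv2.CHAIN_APPROX_NONE)
            q=max(cs,key=cv2.contourArea)
            w=(q.reshape(-1,2)+.5)/2000-.09+p
            mo=cv2.moments(q); cen=np.array([mo['m10'],mo['m01']])/mo['m00']/2000-.09+p
            print('  ',rect(w),'area',mo['m00']/4,'cen',(cen*1000).round(1))
            cv2.drawContours(im,[q],-1,(0,255,0),1)
        row.append(cv2.resize(im,(200,200)))
    tiles.append(np.vstack(row))
cv2.imwrite('pics/blocks.png',np.hstack(tiles)[:,:,::-1])
p=cast(T,(318,193),.03)[0];print('stack',p)
cv2.imwrite('pics/stack.png',np.hstack([cv2.resize(rectify(c,*p,.08,.03,4),(400,400)) for c in tops])[:,:,::-1]*1)
for c in tops:
    uv=proj(c,[*p,.03])[0].astype(int); print(uv, c['depth'][uv[1],uv[0]])
E
```

```text
cams [array([ 0.424, -0.072,  1.3  ]), array([ 0.212, -0.973,  0.833])]
hex [ 0.497 -0.255]
   [497.3, -252.3, 43.0, 41.5, 0.0] area 1362.125 cen [ 497.  -252.9]
   [494.7, -255.9, 50.9, 38.6, 71.6] area 1522.875 cen [ 493.8 -255.6]
round [0.662 0.052]
   [663.8, 51.3, 55.0, 54.0, 0.0] area 2352.875 cen [663.5  51. ]
   [660.1, 49.1, 60.5, 57.5, -90.0] area 2724.125 cen [659.6  48. ]
square [ 0.459 -0.043]
   [456.9, -43.6, 65.7, 65.5, 26.6] area 4062.25 cen [456.9 -43.1]
   [452.2, -46.1, 72.5, 67.8, 26.2] area 4397.875 cen [452.7 -44.9]
rect [0.518 0.209]
   [517.8, 212.0, 117.7, 77.8, -17.4] area 8923.375 cen [517.6 211.7]
   [514.8, 209.5, 117.6, 87.6, -17.6] area 9761.375 cen [514.7 209.7]
stack [ 0.65578332 -0.16155219]
[317 193] 1.2699974
[318 226] 1.2025055
```

View pics/blocks.png

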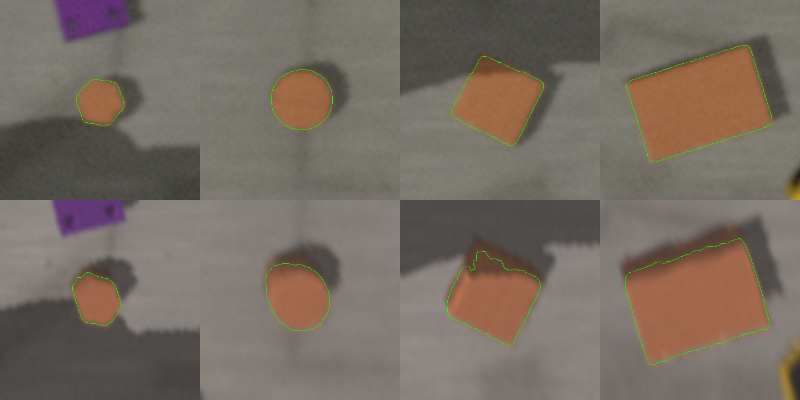

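View pics/stack.png

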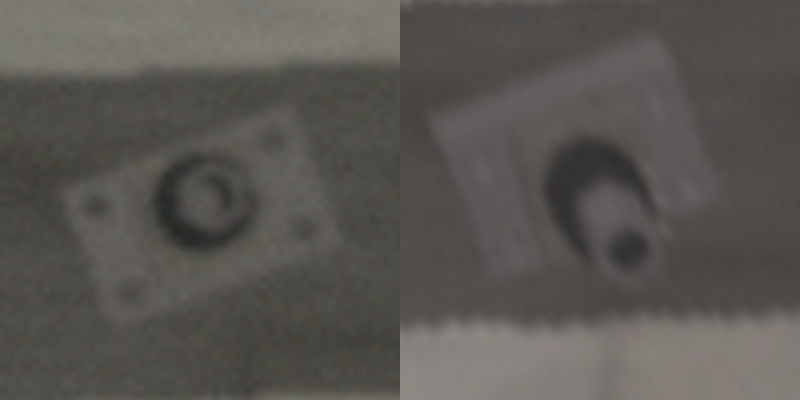

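Run:
```python
from station import env
from h import *
q=env.get_ee_rot()
R=cv2.Rodrigues  # noqa
env.goto([0.22,-0.5,0.38],[0,1,0,0]) if False else env.goto([0.22,-0.5,0.38],[1,0,0,0])
print(env.get_time_s(),env.get_joint_positions(),env.get_eef_pos())
out=[]
for n in("top","side"):
    cs=[env.camera(n) for _ in range(6)]
    c=cs[0]; c['frame']=np.mean([k['frame'] for k in cs],0).round().astype(np.uint8)
    pickle.dump(c,open(n+'1.pkl','wb'))
    im=rectify(c,.656,-.162,.06,.035,4); f=im.astype(float)
    lo,hi=np.percentile(f,1),np.percentile(f,99)
    out.append(cv2.resize(np.clip((f-lo)/(hi-lo)*255,0,255).astype(np.uint8),(400,400)))
    cv2.imwrite(f'pics/{n}1.png',c['frame'][:,:,::-1])
cv2.imwrite('pics/stack1.png',np.hstack(out)[:,:,::-1])
cv2.imwrite('pics/both1.png',np.hstack([cv2.imread('pics/top1.png')[100:330,70:440],cv2.imread('pics/side1.png')[100:330,130:500]]))
```

```text
3.95 [ 0.24334166  0.35223046  1.08695302  1.7399263  -0.32770812  1.24925552
 -0.15883834] [ 0.22055822 -0.49978736  0.37991717]
```

View pics/stack1.png

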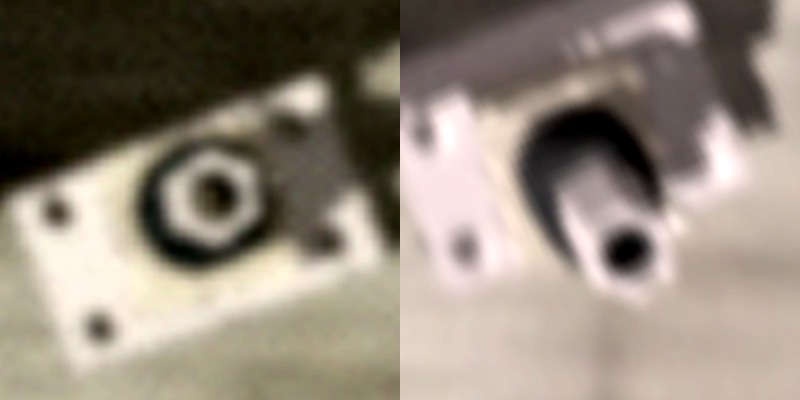

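View pics/both1.png

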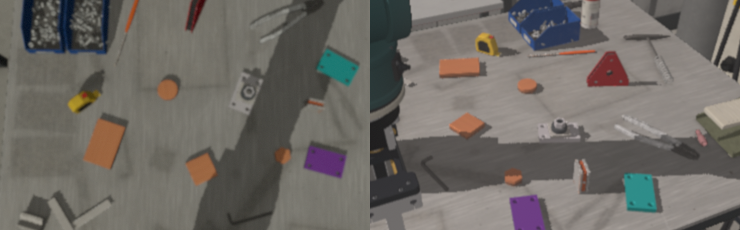

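Run:
```python
from h import *
T=pickle.load(open('top1.pkl','rb'))
def cont(im,m,p,half,ppm):
    cs,_=cv2.findContours(m,cv2.RETR_EXTERNAL,cv2.CHAIN_APPROX_NONE)
    q=min((k for k in cs if cv2.contourArea(k)>150*ppm*ppm),key=lambda k:np.linalg.norm(k.reshape(-1,2).mean(0)-half*1000*ppm))
    w=(q.reshape(-1,2)+.5)/(1000*ppm)-half+p; mo=cv2.moments(q)
    return q,w,np.array([mo['m10'],mo['m01']])/mo['m00']/(1000*ppm)-half+p,mo['m00']/ppm**2
def hexang(w,cen):
    d=w-cen; r=np.hypot(*d.T); a=np.arctan2(d[:,1],d[:,0])
    h=np.histogram(a,36,(-np.pi,np.pi),weights=r)[0]/np.histogram(a,36,(-np.pi,np.pi))[0]
    t=np.linspace(-np.pi,np.pi,37)[:-1]+np.pi/36
    c=np.sum(h*np.exp(6j*t)); return np.degrees(np.angle(-c)/6), abs(c)/h.sum() # flat-normal direction
p=np.array([.657,-.1625]); im=rectify(T,*p,.03,.049,8)
g=cv2.cvtColor(im,cv2.COLOR_RGB2GRAY)
rows=[]
for th in(80,95,110):
    m=(g>th).astype(np.uint8); 
    yy,xx=np.mgrid[:480,:480]; m[np.hypot(xx-240,yy-240)>8*17]=0
    try:
        q,w,c,a=cont(im,m,p,.03,8); print(th,(c*1000).round(1),a,hexang(w,c)); i2=im.copy(); cv2.drawContours(i2,[q],-1,(0,255,0),1); rows.append(i2[:,:,::-1][40:440,107:373])
    except Exception as e: print(th,e)
print('gray pct',np.percentile(g,[2,10,50,90]))
if rows: cv2.imwrite('pics/nut.png',np.hstack(rows))
for k,s in dict(hex=(.497,-.2525),round=(.6635,.051),square=(.457,-.043),rect=(.5175,.212)).items():
    im=rectify(T,*s,.08,.016,4); f=im.astype(int)
    m=((f[...,0]-f[...,2])>0.4*f[...,0]).astype(np.uint8); m=cv2.morphologyEx(m,cv2.MORPH_OPEN,np.ones((9,9)))
    q,w,c,a=cont(im,m,np.array(s),.08,4); print(k,rect(w),(c*1000).round(1),a,hexang(w,c) if k=='hex' else '')
```

```text
80 [ 657.  -162.8] 827.953125 (np.float64(-8.13190577462207), np.float64(0.012001442345468747))
95 [ 656.8 -161.9] 623.5625 (np.float64(-7.469214821931176), np.float64(0.021996392811172872))
110 [ 653.9 -161.8] 233.296875 (np.float64(nan), np.float64(nan))
gray pct [ 69.  73.  97. 135.]
hex [496.5, -252.5, 41.8, 40.2, 0.0] [ 496.9 -253. ] 1291.53125 (np.float64(-21.607574198499194), np.float64(0.020876378425971245))
round [664.3, 50.5, 55.0, 53.6, -32.5] [664.2  50.6] 2317.8125 
square [457.4, -44.4, 66.4, 65.0, 25.9] [457.7 -44.3] 4085.46875 
rect [518.3, 211.1, 116.8, 77.4, -17.5] [518.1 211. ] 8828.6875 <stdin>:10: RuntimeWarning: invalid value encountered in divide
```

View pics/nut.png

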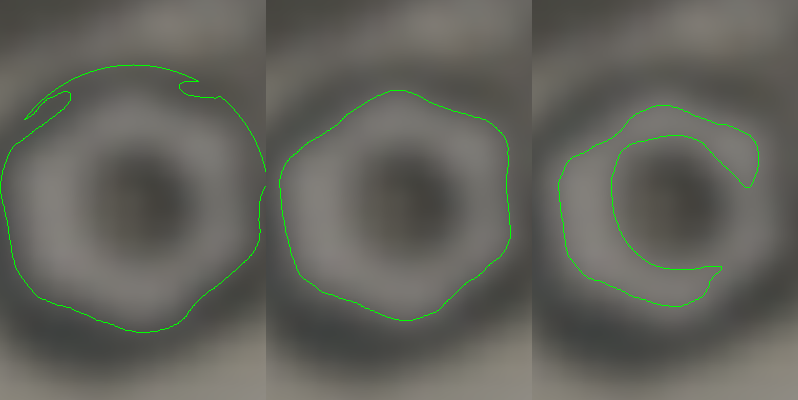

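```bash
cat > mv.py <<'E'
from station import env
import numpy as np
from scipy.spatial.transform import Rotation as Ro
def quat(phi):  # closing line at phi (deg), tool down
    return (Ro.from_euler('z',phi+90,degrees=True)*Ro.from_euler('x',180,degrees=True)).as_quat()
TIP=env.tip_reach
mid=np.array([0,.8,0,1.3,1.57,1.1,0]); 
def cost(q): return abs(np.asarray(q)-np.asarray(env.get_joint_positions())).max()
def choose(xy,ztip,phis,xy2,dphi):
    best=None
    for p in phis:
        for k in(0,180,-180):
            a=env.solve_ik([*xy,ztip+TIP],quat(p+k)); b=env.solve_ik([*xy2,ztip+TIP],quat(p+k+dphi))
            if a is None or b is None: continue
            c=cost(a)+abs(np.array(a)-b).max()
            if best is None or c<best[0]: best=(c,p+k)
    return best[1]
def line(xy,ztip,phi,rate): env.servo_line([*xy,ztip+TIP],quat(phi),rate=rate)
def st(s): print(s,'t',round(env.get_time_s(),2),'F',np.round(env.get_force(),1),'open',round(env.get_opening()*1000,1),'grip',round(env.get_gripper_force(),1))
def pick(xy,bottom,phi,opening,strength,gap=.0018,up=.12):
    env.set_gripper(opening,strength)
    env.goto([*xy,bottom+.06+TIP],quat(phi)); st('above')
    line(xy,bottom+gap,phi,.12); st('down')
    env.set_gripper(0,strength); st('closed')
    line(xy,bottom+gap+.008,phi,.05); line(xy,bottom+gap+up-.008-.06,phi,.2); st('lifted')
def place(xy,phi,opening,gap=.0018,top=.016):
    env.goto([*xy,top+gap+.05+TIP],quat(phi)); st('over')
    line(xy,top+gap+.006,phi,.12); f0=env.get_force()[2]
    for dz in(.003,.0015,.0007,.0):
        line(xy,top+gap+dz,phi,.02)
        if env.get_force()[2]-f0>3: break
    st(f'set dz={dz} f0={f0:.1f}')
    env.set_gripper(opening); line(xy,top+gap+.06,phi,.15); st('off')
E
python3 - <<'E'
from mv import *
n=(.6568,-.1622); t=(.4969,-.2530); d=-14.1
phi=choose(n,.09,(-7.5,52.5,112.5),t,d); print('phi',phi)
pick(n,.035,phi,.045,15)
place(t,phi+d,.045)
E
```

```text
phi 292.5
above t 7.53 F [ 0.4  0.5 -0.3] open 44.9 grip 0.0
down t 8.17 F [-1.  -0.   0.3] open 44.9 grip 0.0
closed t 8.62 F [-0.2  0.6  5.7] open 23.8 grip 15.0
lifted t 9.3 F [-0.1  0.6 -0.6] open 23.7 grip 15.0
over t 10.07 F [ 0.1 -0.4 -0.5] open 23.7 grip 15.0
set dz=0.0 f0=-1.0 t 11.63 F [-1.8  0.8  6.1] open 23.8 grip 15.0
off t 12.72 F [ 0.5  0.  -1.1] open 45.0 grip 0.0
```

```bash
cat > look.py <<'E'
from mv import *
from h import *
def look(tag,n=6):
    r={}
    for k in("top","side"):
        cs=[env.camera(k) for _ in range(n)]; c=cs[0]
        c['frame']=np.mean([i['frame'] for i in cs],0).round().astype(np.uint8)
        pickle.dump(c,open(k+tag+'.pkl','wb')); r[k]=c
    return r
def tile(c,xy,half,z,px=400):
    f=rectify(c,*xy,half,z,4).astype(float); lo,hi=np.percentile(f,1),np.percentile(f,99)
    return cv2.resize(np.clip((f-lo)/(hi-lo)*255,0,255).astype(np.uint8),(px,px))
def save(name,ts): cv2.imwrite(f'pics/{name}.png',np.hstack(ts)[:,:,::-1])
E
python3 - <<'E'
from look import *
env.goto([0.2,-0.5,0.38],quat(-90)); st('park')
r=look('2')
T,S=r['top'],r['side']
hb=(.4969,-.2530)
a=np.vstack([tile(T,hb,.04,.03,300),tile(S,hb,.04,.03,300)])
b=np.vstack([tile(T,(.657,-.162),.06,.035,300),tile(S,(.657,-.162),.06,.035,300)])
save('after_nut',[a,b])
E
```

```text
park t 14.33 F [ 0.4  0.6 -0.3] open 44.6 grip 0.0
```

View pics/after_nut.png

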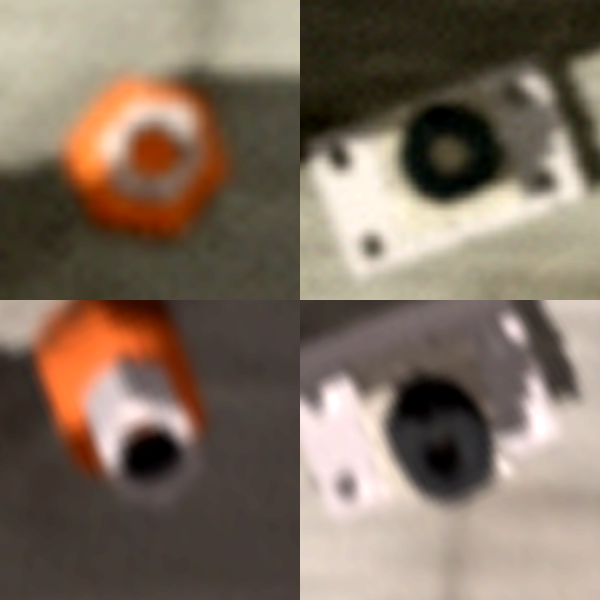

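Run:
```python
from look import *
T=pickle.load(open('top2.pkl','rb')); p=np.array([.6572,-.1614])
g=cv2.cvtColor(rectify(T,*p,.03,.035,8),cv2.COLOR_RGB2GRAY)
for th in(70,80):
    m=(g<th).astype(np.uint8); m=cv2.morphologyEx(m,cv2.MORPH_OPEN,np.ones((41,41)))
    cs,_=cv2.findContours(m,cv2.RETR_EXTERNAL,cv2.CHAIN_APPROX_NONE)
    q=max(cs,key=cv2.contourArea); (x,y),rr=cv2.minEnclosingCircle(q); M=cv2.moments(q)
    print(th,x,y,rr/8,(np.array([M['m10'],M['m01']])/M['m00']/8-30+p*1000).round(1),M['m00']/64)
    c=np.array([M['m10'],M['m01']])/M['m00']/8000-.03+p
if np.linalg.norm(c-p)>.003: raise SystemExit
c=tuple(c); t=(.6639,.0508)
phi=choose(c,.09,range(0,180,20),t,0); print(phi,c)
pick(c,.021,phi,.062,20)
place(t,phi,.062)
env.goto([0.2,-0.5,0.38],quat(-90)); st('park')
r=look('3'); T,S=r['top'],r['side']
a=np.vstack([tile(T,t,.04,.03,300),tile(S,t,.04,.03,300)])
b=np.vstack([tile(T,(.657,-.162),.06,.021,300),tile(S,(.657,-.162),.06,.021,300)])
save('after_collar',[a,b])
```

```text
70 246.0209503173828 234.32122802734375 19.314882278442383 [ 657.6 -162. ] 1007.9296875
80 204.5 149.5 31.664884567260742 [ 654.2 -167.4] 1570.8671875
```

Run:
```python
from look import *
c=(.6575,-.1618); t=(.6639,.0508)
phi=choose(c,.09,range(0,180,20),t,0); print(phi,c)
pick(c,.021,phi,.062,20)
place(t,phi,.062)
env.goto([0.2,-0.5,0.38],quat(-90)); st('park')
r=look('3'); T,S=r['top'],r['side']
a=np.vstack([tile(T,t,.04,.03,300),tile(S,t,.04,.03,300)])
b=np.vstack([tile(T,(.657,-.162),.06,.021,300),tile(S,(.657,-.162),.06,.021,300)])
save('after_collar',[a,b])
```

```text
-20 (0.6575, -0.1618)
above t 17.58 F [ 0.  -0.2  0.4] open 61.8 grip 0.0
down t 18.22 F [-0.4  0.1  0.8] open 62.1 grip 0.0
closed t 18.71 F [-1.6  1.   6.1] open 38.7 grip 20.0
lifted t 19.38 F [-0.3 -0.  -2.5] open 38.6 grip 20.0
over t 20.24 F [ 0.3 -0.8 -1.4] open 39.1 grip 20.0
set dz=0.0 f0=-0.6 t 21.81 F [-2.6  0.1  6.7] open 38.4 grip 20.0
off t 22.93 F [ 0.2 -0.8 -0.9] open 62.2 grip 0.0
park t 25.57 F [ 0.1 -0.2 -0.8] open 61.9 grip 0.0
```

View pics/after_collar.png

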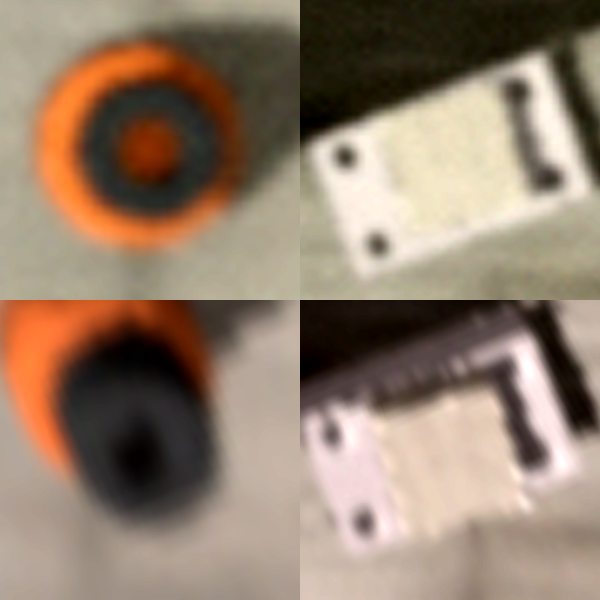

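Run:
```python
from look import *
T=pickle.load(open('top3.pkl','rb')); p=np.array([.657,-.162])
def big(m,ppm,half):
    m=cv2.morphologyEx(m.astype(np.uint8),cv2.MORPH_OPEN,np.ones((25,25)))
    m=cv2.morphologyEx(m,cv2.MORPH_CLOSE,np.ones((25,25)))
    cs,_=cv2.findContours(m,cv2.RETR_EXTERNAL,cv2.CHAIN_APPROX_NONE)
    q=max(cs,key=cv2.contourArea); M=cv2.moments(q)
    c=np.array([M['m10'],M['m01']])/M['m00']/ppm-half*1000+p*1000
    return q,rect((q.reshape(-1,2)+.5)/ppm/1000-half+p),c.round(1),round(M['m00']/ppm**2)
im=rectify(T,*p,.065,.021,6); b=cv2.GaussianBlur(im,(0,0),5).astype(int)
s=(b[...,0]-b[...,2])/b.sum(2); v=b.sum(2)/3
at=lambda a,x,y:a[int((y*.4+5)*6),int((x*.4+5)*6)].round(3)
print([ (at(s,*k),at(v,*k)) for k in((150,150),(35,170),(75,190),(260,150),(280,260),(250,60))])
thr=(at(s,150,150)+at(s,35,170))/2
i2=im.copy()
for k in(.9,1.1):
    q,*r=big((s>thr*k)&(v>105),6,.065); print('sq',k,r)
    cv2.drawContours(i2,[q],-1,(255,0,0),2)
im=rectify(T,*p,.065,.012,6); g=cv2.GaussianBlur(cv2.cvtColor(im,cv2.COLOR_RGB2GRAY),(0,0),3)
save('sq',[cv2.resize(i2,(400,400))])
```

```text
[(np.float64(0.038), np.float64(132.667)), (np.float64(0.02), np.float64(130.333)), (np.float64(0.019), np.float64(140.333)), (np.float64(0.019), np.float64(140.333)), (np.float64(0.035), np.float64(114.667)), (np.float64(0.028), np.float64(96.333))]
sq 0.9 [[657.0, -125.7, 129.8, 57.2, 0.0], array([ 661.7, -116.4]), 3161]
sq 1.1 [[658.8, -158.8, 48.0, 47.0, -19.1], array([ 658.6, -158.6]), 1946]
```

View pics/sq.png

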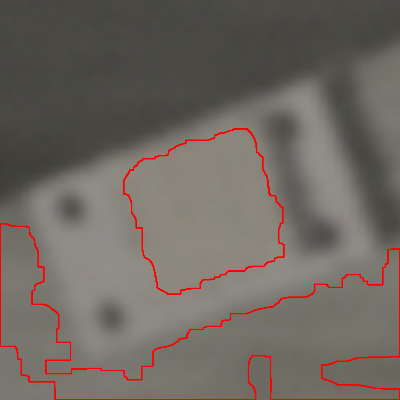

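Run:
```python
from look import *
c=(.6587,-.1586); t=(.4573,-.0440); b=.012
best=None
phi,d=min(((p,d) for p in(-19,71) for d in(45.2,-44.8)),key=lambda pd:abs(pd[0]+pd[1]))  # any
opts=[]
for d in(45.2,-44.8):
    for p in(-19,71):
        for k in(0,180,-180):
            ik=[env.solve_ik([*x,.09+TIP],quat(a+k)) for x,a in((c,p),(t,p+d),(c,p+90),(c,p-90))]
            if ik[0] is None or ik[1] is None: continue
            for j,s in((2,90),(3,-90)):
                if ik[j] is None: continue
                opts.append((cost(ik[j])+abs(np.array(ik[0])-ik[1]).max()+abs(np.array(ik[0])-ik[j]).max(),p+k,d,s))
_,phi,d,s=min(opts); print(phi,d,s)
env.set_gripper(.07,6)
env.goto([*c,b+.06+TIP],quat(phi+s)); line(c,b+.0018,phi+s,.12); st('down')
env.set_gripper(0,6); st('squeeze'); env.set_gripper(.07)
line(c,b+.03,phi+s,.15)
pick(c,b,phi,.07,25)
place(t,phi+d,.07)
env.goto([0.2,-0.5,0.38],quat(-90)); st('park')
r=look('4'); T,S=r['top'],r['side']
a=np.vstack([tile(T,t,.05,.025,300),tile(S,t,.05,.025,300)])
bb=np.vstack([tile(T,(.657,-.162),.07,.012,300),tile(S,(.657,-.162),.07,.012,300)])
save('after_sq',[a,bb])
```

```text
71 -44.8 -90
down t 29.36 F [ 0.2 -0.5  0.1] open 69.9 grip 0.0
squeeze t 29.8 F [ 0.7 -0.6 -2.2] open 50.2 grip 5.9
above t 32.14 F [ 0.2  0.5 -0.6] open 70.3 grip 0.0
down t 32.77 F [-0.5 -0.2 -0.1] open 69.9 grip 0.0
closed t 33.23 F [-1.1  1.2  6.5] open 49.3 grip 24.8
lifted t 33.91 F [-0.6 -0.3 -3.2] open 49.4 grip 24.8
over t 34.83 F [ 0.1  0.  -2.1] open 49.5 grip 24.8
set dz=0.0 f0=-2.5 t 36.4 F [-3.7 -0.4 12.2] open 49.6 grip 24.9
off t 37.48 F [-1.  -0.3  0.5] open 69.9 grip 0.0
park t 39.51 F [-0.7  0.1  0.1] open 70.2 grip 0.0
```

View pics/after_sq.png

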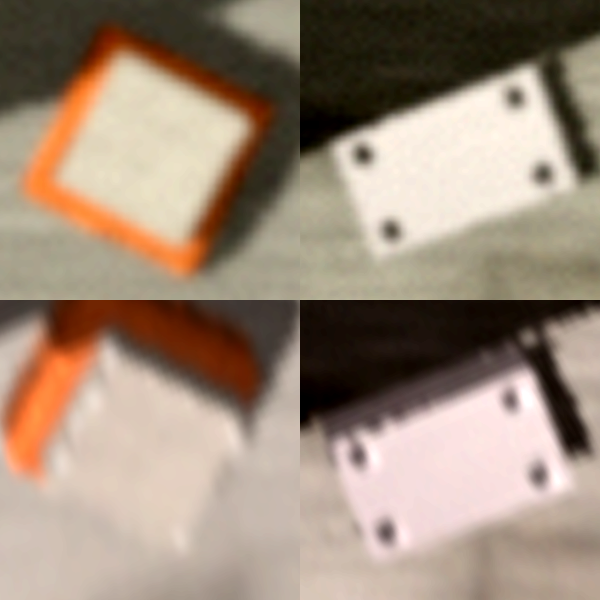

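Run:
```python
from look import *
T=pickle.load(open('top4.pkl','rb'))
def rmask(m,ppm,half,p,k=25):
    m=cv2.morphologyEx(m.astype(np.uint8),cv2.MORPH_CLOSE,np.ones((k,k)));m=cv2.morphologyEx(m,cv2.MORPH_OPEN,np.ones((k,k)))
    cs,_=cv2.findContours(m,cv2.RETR_EXTERNAL,cv2.CHAIN_APPROX_NONE)
    q=max(cs,key=cv2.contourArea); M=cv2.moments(q)
    mu=np.degrees(.5*np.arctan2(2*M['mu11'],M['mu20']-M['mu02']))
    return rect((q.reshape(-1,2)+.5)/ppm/1000-half+p),(np.array([M['m10'],M['m01']])/M['m00']/ppm-half*1000+np.array(p)*1000).round(1),round(M['m00']/ppm**2),round(mu,1)
t=np.array([.4573,-.0440])
def om(z):
    f=cv2.GaussianBlur(rectify(T,*t,.05,z,6),(0,0),2).astype(float); return (f[...,0]-f[...,2])/f[...,0]
s=om(.016); m=cv2.morphologyEx((s>.3).astype(np.uint8),cv2.MORPH_CLOSE,np.ones((3,3)))
cs,_=cv2.findContours(m,cv2.RETR_EXTERNAL,cv2.CHAIN_APPROX_NONE); f=cv2.drawContours(np.zeros_like(m),cs,-1,1,-1)
print('block',rmask(f,6,.05,t))
s=om(.025); m=(s>.3).astype(np.uint8); cs,_=cv2.findContours(m,cv2.RETR_EXTERNAL,cv2.CHAIN_APPROX_NONE); f=cv2.drawContours(np.zeros_like(m),cs,-1,1,-1)
print('plate',rmask((f==1)&(m==0),6,.05,t))
p=np.array([.657,-.158]); im=rectify(T,*p,.07,.012,6); g=cv2.GaussianBlur(cv2.cvtColor(im,cv2.COLOR_RGB2GRAY),(0,0),3)
print('levels',g[420,420],g[840-60,420])
for th in(118,124): print('base',rmask(g>th,6,.07,p,45))
L=(cv2.morphologyEx(g,cv2.MORPH_BLACKHAT,np.ones((81,81)))>25).astype(np.uint8)
n,_,stt,cc=cv2.connectedComponentsWithStats(L)
h=[(c,a[4]) for c,a in zip(cc,stt) if 800<a[4]<4500]
for c,a in h: print((c/6-70+p*1000).round(1),a)
```

```text
block ([456.7, -43.9, 68.0, 66.9, 25.7], array([456.8, -43.8]), 4286, np.float64(56.0))
plate ([458.8, -44.1, 52.6, 50.8, 28.3], array([458.7, -44.3]), 2526, np.float64(4.9))
levels 142 114
base ([645.5, -137.3, 149.4, 86.9, -28.1], array([ 653.9, -144.8]), 7744, np.float64(-34.9))
base ([658.1, -153.9, 102.3, 61.2, -20.0], array([ 659.5, -155. ]), 5369, np.float64(-27.3))
[ 687.3 -186.4] 1828
[ 616.4 -159.7] 1815
[ 700.5 -150.7] 1917
[ 629.6 -124.3] 1740
```

Run:
```python
from look import *
T=pickle.load(open('top4.pkl','rb'))
print('tape',cast(T,[(140,200),(153,201),(170,195)],.05).round(3).tolist())
c=(.6584,-.1552); t=(.5180,.2114); d=3.0
phi=choose(c,.15,(69.5,),t,d); print(phi)
pick(c,0,phi,.08,50,gap=.002,up=.2)
env.goto([*t,.15+TIP],quat(phi+d))
place(t,phi+d,.074,gap=.002)
line(t,.14,phi+d,.2)
env.goto([0.2,-0.5,0.38],quat(-90)); st('park')
r=look('5'); T,S=r['top'],r['side']
a=np.vstack([tile(T,t,.075,.028,300),tile(S,t,.075,.028,300)])
bb=np.vstack([tile(T,(.457,-.044),.045,.025,300),cv2.resize(T['frame'][100:320,60:440],(300,300))])
save('after_base',[a,bb])
```

```text
tape [[0.625, 0.298], [0.623, 0.264], [0.639, 0.221]]
-110.5
above t 42.71 F [-0.6  0.2  0.5] open 80.2 grip 0.0
down t 43.34 F [ 0.7  0.1 -0.3] open 80.3 grip 0.0
closed t 43.8 F [ 0.1 -0.7 -2.5] open 59.5 grip 50.0
lifted t 44.88 F [-0.2 -1.  -5.2] open 59.2 grip 50.0
over t 46.76 F [ 0.3  0.2 -4.4] open 59.1 grip 50.0
set dz=0.0 f0=-5.2 t 48.33 F [ 0.9 -0.5 -5. ] open 59.5 grip 50.0
off t 49.33 F [-1.   0.2 -0.1] open 74.1 grip 0.0
park t 52.58 F [ 0.8 -0.3  0.3] open 74.1 grip 0.0
```

View pics/after_base.png

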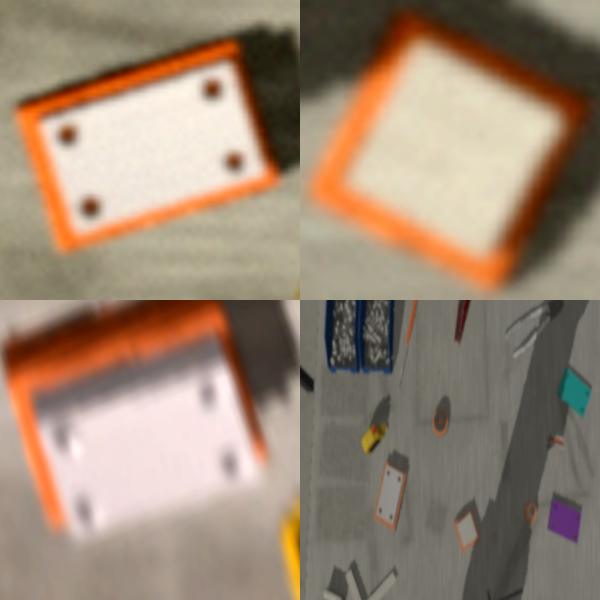

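Run:
```python
from look import *
T=pickle.load(open('top5.pkl','rb')); o=-T['R'].T@T['t']
def edges(c,ang,half,hp,zp):
    # along each block axis: where orange starts (block, cast at z=.016) and where plate starts (cast at zp)
    e=np.array([[np.cos(np.radians(ang)),np.sin(np.radians(ang))],[-np.sin(np.radians(ang)),np.cos(np.radians(ang))]])
    for ax in(0,1):
        u,w=e[ax],e[1-ax]; res={}
        for z,nom,name in((.016,half[ax],'block'),(zp,hp[ax],'plate')):
            for sg in(1,-1):
                s=np.arange(nom-6.5,nom+6.5,.1); L=np.linspace(-.6,.6,41)*hp[1-ax]
                P=np.array(c)+(sg*s[:,None,None]*u+L[None,:,None]*w)/1000
                uv=proj(T,np.c_[P.reshape(-1,2),np.full(P.size//2,z)]).astype(np.float32).reshape(len(s),len(L),2)
                f=cv2.remap(T['frame'],uv,None,cv2.INTER_LINEAR).astype(float).mean(1)
                r=(f[:,0]-f[:,2])/f[:,0]
                g=np.gradient(cv2.GaussianBlur(r.reshape(-1,1),(1,0+31),5).ravel()); g=-g if name=='block' else g
                res[name,sg]=s[g.argmax()]
        b=(res['block',1]-res['block',-1])/2; p=(res['plate',1]-res['plate',-1])/2
        print('axis',ax,{f'{k[0]}{k[1]:+d}':round(v,1) for k,v in res.items()},'block c',round(b,2),'plate c',round(p,2),'rel',round(p-b,2))
    return
print('square');edges((.4573,-.0440),26.2,(32,32),(25,25),.025)
print('rect');edges((.5180,.2114),-17.5,(58,38),(50,30),.028)
```

```text
square
axis 0 {'block+1': np.float64(33.3), 'block-1': np.float64(33.4), 'plate+1': np.float64(26.7), 'plate-1': np.float64(24.7)} block c -0.05 plate c 1.0 rel 1.05
axis 1 {'block+1': np.float64(33.0), 'block-1': np.float64(32.6), 'plate+1': np.float64(24.8), 'plate-1': np.float64(26.3)} block c 0.2 plate c -0.75 rel -0.95
rect
axis 0 {'block+1': np.float64(59.1), 'block-1': np.float64(58.9), 'plate+1': np.float64(52.8), 'plate-1': np.float64(49.1)} block c 0.1 plate c 1.85 rel 1.75
axis 1 {'block+1': np.float64(39.7), 'block-1': np.float64(39.1), 'plate+1': np.float64(29.8), 'plate-1': np.float64(32.3)} block c 0.3 plate c -1.25 rel -1.55
```

Run:
```python
from look import *
def nudge(c,phi,dx,gap,op,strength):
    env.set_gripper(op,strength); env.goto([*c,.08+TIP],quat(phi)); line(c,.016+gap,phi,.12)
    env.set_gripper(0,strength); st('grip'); n=(c[0]+dx[0],c[1]+dx[1])
    line(c,.016+gap+.003,phi,.03); line(n,.016+gap+.003,phi,.02); line(n,.016+gap,phi,.02); st('set')
    env.set_gripper(op); line(n,.09,phi,.15); st('off')
nudge((.5180,.2114),-107.5,(-.0009,.0016),.002,.074,50)
nudge((.4573,-.0440),choose((.4573,-.044),.09,(26.2,),(.4573,-.044),0),(-.0010,.0002),.0018,.064,25)
env.goto([0.2,-0.5,0.38],quat(-90)); st('park')
r=look('6'); T,S=r['top'],r['side']
a=np.vstack([tile(T,(.518,.2114),.075,.028,300),tile(T,(.457,-.044),.045,.025,300)])
bb=np.vstack([tile(T,(.4969,-.253),.04,.03,300),tile(T,(.6639,.0508),.04,.03,300)])
save('final',[a,bb])
```

```text
grip t 57.28 F [ 0.5 -0.3  2.6] open 59.1 grip 50.0
set t 58.08 F [-2.6 -0.4  3.6] open 59.3 grip 50.0
off t 59.17 F [0.5 0.6 0.4] open 74.1 grip 0.0
grip t 61.66 F [-1.8  0.   8.6] open 49.5 grip 24.9
set t 62.46 F [0.5 0.2 1.5] open 49.2 grip 24.9
off t 63.55 F [-0.1 -0.3 -1. ] open 63.8 grip 0.0
park t 65.62 F [ 1.3 -0.4  0.9] open 63.9 grip 0.0
```

View pics/final.png

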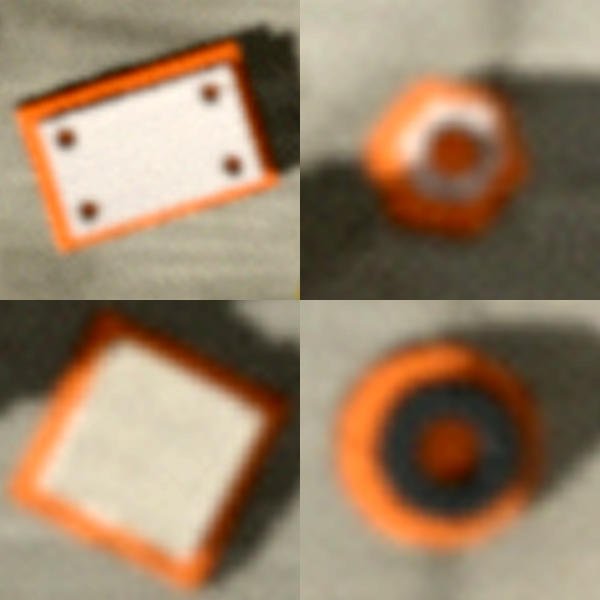

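Run:
```python
from look import *
for tag in'56':
    T=pickle.load(open(f'top{tag}.pkl','rb')); p=np.array([.518,.2114])
    im=rectify(T,*p,.07,.028,6); g=cv2.GaussianBlur(cv2.cvtColor(im,cv2.COLOR_RGB2GRAY),(0,0),3)
    L=(cv2.morphologyEx(g,cv2.MORPH_BLACKHAT,np.ones((81,81)))>25).astype(np.uint8)
    n,_,s,cc=cv2.connectedComponentsWithStats(L)
    h=np.array([c for c,a in zip(cc,s) if 700<a[4]<5000 and a[2]<90 and a[3]<90])/6-70+p*1000
    v=h[h[:,0].argsort()]
    print(h.round(1).tolist(),h.mean(0).round(2), np.degrees(np.arctan2(*(v[2:].mean(0)-v[:2].mean(0))[::-1])))
```

```text
[[549.1, 181.2], [476.8, 204.2], [560.1, 217.6], [488.2, 240.4]] [518.55 210.84] -17.5964865659238
[[548.0, 183.2], [475.9, 206.0], [559.3, 219.5], [487.2, 242.1]] [517.61 212.73] -17.446468192826558
```

```bash
python3 -c "
from station import env
print(env.finish_job())"
```

```text
the job is handed in; nothing more can be done
None
```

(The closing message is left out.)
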